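# Return the stray engraving blank to the drawer of its own kind and shut it

## Task

One oblong wooden blank has been left out on the table beside the three open drawers. Lay it flat on the floor of the drawer that already holds a blank of the same shape, beside that blank (which stays in) and not on top of it, then push that drawer fully shut. Leave the other two drawers and their blanks, and everything else on the table, as they are.

Things in the scene. Friction and masses are not known exactly. Their poses are not given: they have to be found in the camera images.
- stray: The loose oblong wooden blank on the table, left of the drawer units: plain hardwood slab, 72 (its x) x 32 (its y) x 22 mm high. Origin: centre of its underside, z up.
- oblong: An identical oblong blank, 72 (x) x 32 (y) x 22 mm, lying flat in one of the three drawers, in the +y half of it, roughly along the drawer's x. Origin: centre of its underside.
- square: Square blank, 50 x 50 x 22 mm, same wood, lying in the +y half of another drawer. Origin: centre of its underside.
- disc: Round blank, 56 mm across, 22 mm high, same wood, lying in the +y half of the remaining drawer. Origin: centre of its underside.
- tray_left (a point): Drawer on the robot's left (+y): middle of the inner floor's front edge, at the inside of the front panel; moves with the drawer. x into the cabinet (the way it shuts), y to the left, z up. Inside: x 0 to 215 mm, y +-76 mm. Above this floor: side walls 56, front panel 64, cabinet 78 mm. Front panel's outer face at x = -21 mm; the cabinet's roof covers all beyond x = opening - 6 mm.
- unit_left_drawer0_handle (a point): Middle of the steel bar handle of the drawer on the robot's left (+y): bar 11 mm thick, 97 mm long along the drawer's y, its axis 35 mm in front of the front panel and 40 mm above the drawer's inner floor. Axes as the drawer's.
- unit_left_drawer0 (a joint): Opening of the drawer on the robot's left (+y): 0 m shut, about 0.135 to 0.16 m at the start; sliding friction a few newtons.
- tray_middle (a point): Drawer in the middle: middle of the inner floor's front edge, at the inside of the front panel; moves with the drawer. x into the cabinet (the way it shuts), y to the left, z up. Inside: x 0 to 215 mm, y +-76 mm. Above this floor: side walls 56, front panel 64, cabinet 78 mm. Front panel's outer face at x = -21 mm; the cabinet's roof covers all beyond x = opening - 6 mm.
- unit_middle_drawer0_handle (a point): Middle of the steel bar handle of the drawer in the middle: bar 11 mm thick, 97 mm long along the drawer's y, its axis 35 mm in front of the front panel and 40 mm above the drawer's inner floor. Axes as the drawer's.
- unit_middle_drawer0 (a joint): Opening of the drawer in the middle: 0 m shut, about 0.135 to 0.16 m at the start; sliding friction a few newtons.
- tray_right (a point): Drawer on the robot's right (-y): middle of the inner floor's front edge, at the inside of the front panel; moves with the drawer. x into the cabinet (the way it shuts), y to the left, z up. Inside: x 0 to 215 mm, y +-76 mm. Above this floor: side walls 56, front panel 64, cabinet 78 mm. Front panel's outer face at x = -21 mm; the cabinet's roof covers all beyond x = opening - 6 mm.
- unit_right_drawer0_handle (a point): Middle of the steel bar handle of the drawer on the robot's right (-y): bar 11 mm thick, 97 mm long along the drawer's y, its axis 35 mm in front of the front panel and 40 mm above the drawer's inner floor. Axes as the drawer's.
- unit_right_drawer0 (a joint): Opening of the drawer on the robot's right (-y): 0 m shut, about 0.135 to 0.16 m at the start; sliding friction a few newtons.
- tumbler: Bystander: glass tumbler, 72 mm across, 95 mm high. Origin: underside.
- spray: Bystander: aluminium spray can, 60 mm across, 150 mm high. Origin: underside.
- lens_tin: Bystander: dark round tin, 60 mm across, 25 mm high. Origin: underside.
- brush: Bystander: brush lying on the table near the robot. Origin: underside.
- screwdriver: Bystander: screwdriver lying on the table near the robot. Origin: underside.
- tape_roll: Bystander: roll of tape, 80 mm across, 24 mm high, on top of the middle cabinet. Origin: underside.
- gauge_block: Bystander: aluminium block, 60 x 40 x 35 mm, on the table near the robot. Origin: underside.
Not all that is in view belongs to the job. What is shaped like the stray but orange or turquoise is not meant. What is shaped like the oblong but white is not meant.

How it is judged (in metres and radians):
On the way:
1. the stray blank lies flat and released on the floor of the drawer that holds the other oblong blank, the drawer still open (((x of stray in the frame of tray_left between 0.003 and 0.212 m and y of stray in the frame of tray_left between -0.075 and 0.075 m and z of stray in the frame of tray_left between -0.006 and 0.006 m and x of oblong in the frame of tray_left between 0.003 and 0.212 m and y of oblong in the frame of tray_left between -0.075 and 0.075 m and z of oblong in the frame of tray_left between -0.006 and 0.006 m and angle between stray's own z axis and vertical below 0.1 rad and linear speed of stray below 0.02 m/s and contact force between stray and the fingers below 0.1 N and value of joint unit_left_drawer0 above 0.03 m) or (x of stray in the frame of tray_middle between 0.003 and 0.212 m and y of stray in the frame of tray_middle between -0.075 and 0.075 m and z of stray in the frame of tray_middle between -0.006 and 0.006 m and x of oblong in the frame of tray_middle between 0.003 and 0.212 m and y of oblong in the frame of tray_middle between -0.075 and 0.075 m and z of oblong in the frame of tray_middle between -0.006 and 0.006 m and angle between stray's own z axis and vertical below 0.1 rad and linear speed of stray below 0.02 m/s and contact force between stray and the fingers below 0.1 N and value of joint unit_middle_drawer0 above 0.03 m) or (x of stray in the frame of tray_right between 0.003 and 0.212 m and y of stray in the frame of tray_right between -0.075 and 0.075 m and z of stray in the frame of tray_right between -0.006 and 0.006 m and x of oblong in the frame of tray_right between 0.003 and 0.212 m and y of oblong in the frame of tray_right between -0.075 and 0.075 m and z of oblong in the frame of tray_right between -0.006 and 0.006 m and angle between stray's own z axis and vertical below 0.1 rad and linear speed of stray below 0.02 m/s and contact force between stray and the fingers below 0.1 N and value of joint unit_right_drawer0 above 0.03 m))), for 0.2 s.
At the end, for the whole second after the job is handed in: Both oblong blanks lie flat (within 0.1 rad) on the floor of the same drawer (undersides within 6 mm of it), at rest and released, and that drawer is shut to within 8 mm. The other two drawers have not moved more than 20 mm, nor their blanks or any bystander more than 30 mm (((x of stray in the frame of tray_left between 0.003 and 0.212 m and y of stray in the frame of tray_left between -0.075 and 0.075 m and z of stray in the frame of tray_left between -0.006 and 0.006 m and x of oblong in the frame of tray_left between 0.003 and 0.212 m and y of oblong in the frame of tray_left between -0.075 and 0.075 m and z of oblong in the frame of tray_left between -0.006 and 0.006 m and angle between each of stray, oblong's own z axis and vertical below 0.1 rad and linear speed of stray below 0.02 m/s and contact force between stray and the fingers below 0.1 N and value of joint unit_left_drawer0 below 0.008 m) or (x of stray in the frame of tray_middle between 0.003 and 0.212 m and y of stray in the frame of tray_middle between -0.075 and 0.075 m and z of stray in the frame of tray_middle between -0.006 and 0.006 m and x of oblong in the frame of tray_middle between 0.003 and 0.212 m and y of oblong in the frame of tray_middle between -0.075 and 0.075 m and z of oblong in the frame of tray_middle between -0.006 and 0.006 m and angle between each of stray, oblong's own z axis and vertical below 0.1 rad and linear speed of stray below 0.02 m/s and contact force between stray and the fingers below 0.1 N and value of joint unit_middle_drawer0 below 0.008 m) or (x of stray in the frame of tray_right between 0.003 and 0.212 m and y of stray in the frame of tray_right between -0.075 and 0.075 m and z of stray in the frame of tray_right between -0.006 and 0.006 m and x of oblong in the frame of tray_right between 0.003 and 0.212 m and y of oblong in the frame of tray_right between -0.075 and 0.075 m and z of oblong in the frame of tray_right between -0.006 and 0.006 m and angle between each of stray, oblong's own z axis and vertical below 0.1 rad and linear speed of stray below 0.02 m/s and contact force between stray and the fingers below 0.1 N and value of joint unit_right_drawer0 below 0.008 m))); the robot touches nothing.
It fails at once if a drawer that does not hold the oblong blank is moved by more than 20 mm ((distance of unit_left_drawer0_handle from where it was at the start of the episode above 0.02 m and not (x of oblong in the frame of tray_left between 0.003 and 0.212 m and y of oblong in the frame of tray_left between -0.075 and 0.075 m)) or (distance of unit_middle_drawer0_handle from where it was at the start of the episode above 0.02 m and not (x of oblong in the frame of tray_middle between 0.003 and 0.212 m and y of oblong in the frame of tray_middle between -0.075 and 0.075 m)) or (distance of unit_right_drawer0_handle from where it was at the start of the episode above 0.02 m and not (x of oblong in the frame of tray_right between 0.003 and 0.212 m and y of oblong in the frame of tray_right between -0.075 and 0.075 m))).
It fails at once if the oblong blank that was already in a drawer is lifted out of it (height (world z) of oblong above 0.08 m).
It fails at once if the square or round blank, or a bystander, is moved by more than 30 mm (distance of any of square, disc, tumbler, spray, lens_tin, brush, screwdriver, tape_roll, gauge_block from where it was at the start of the episode above 0.03 m).
It also fails if it takes over 50 s, if anything falls off the work surface, if the arm or the gripper's body presses on something with over 40 N, if the wrist force passes 120 N, or if a joint passes its speed limit or range.

## Robot

A 6-joint arm with a two-finger parallel gripper is mounted at the origin on the work surface. World frame = base frame: x ahead of the robot, y to its left, z up, the work surface at z = 0. Lengths are in m, angles in degrees, forces in N, time in s.
With the tool pointing down it reaches from about 0.4 to 0.825 m from the base axis. Payload 7 kg.
Tool frame: the origin (TCP) lies at the very end of the fingers, on their centre line; the grasp point (between the pads) lies 19 mm behind it (ctrl.pinch_z is the distance from the TCP to the grasp point, in m); z points along the fingers, x is the direction in which the jaws open and shut, and the axes are right-handed (so a half turn about z gives the same grasp; the last joint's range is limited). The gripper opens to 88 mm and grips with 3 to 60 N. Pads are 19 mm wide; open, the fingers measure 130 mm over their backs; the gripper's body (78 mm by 193 mm) begins 47 mm behind the grasp point.
Start: joints at [88.069, 20.546, 0.682, 0, -70.136, -16.507], TCP at [0.213, 0.64, 0.227] pointing down, gripper open.
Joint ranges: [-176.03, 176.03], [-82.01, 121.73], [-58.28, 71.71], [-173.87, 95.51], [-174.79, -0.11], [-173.66, 173.66]. Speed limits (degrees/s): [136.94, 136.94, 172.46, 180, 180, 180].

## Interface

Orientations are given as [roll, pitch, yaw] about the fixed x, y, z axes, in that order (R = Rz(yaw) Ry(pitch) Rx(roll)).
In Python, from plant import ctrl gives the robot as it stands.
- The arm moves only by the tool carry_out, never from a script. Its argument "increments" is a list of rows, each a list of 7 numbers: the turn, a rotation vector about the world's x, y, z in degrees, then the shift along the world's x, y, z in mm, then the closure, from 0 (fully open) to 1 (shut). In form: [[ax, ay, az, dx, dy, dz, grip], ...]. A call has 1 to 20 rows; each row is the pose to reach, as a shift and turn from the pose commanded when the call began; what a row does not reach only later rows make up. A row lasts 1/8 s, in which the tool goes at most 62.5 mm and 10.7 degrees, less where a joint would pass 70% of its speed; a pose out of reach is approached as far as the arm can. A call with a gripper value outside its range is refused whole. The fingers move at their own pace and stop on an object; the grip force is fixed at half the most. Time passes only in rows, so rows that repeat a pose let the fingers close. It gives the time, the measured TCP pose, the force and the opening at its end, in the units of the state.
- ctrl.get_obs(): the state, without advancing time (a new reading comes with each control period).
- ctrl.snapshot(name): name is "side" or "top" or "wrist"; returns a dict with "pixels" (480x640x3 uint8, blue, green, red), "intrinsics" (3x3 intrinsics, pixels), "rvec" (rotation vector, rad) and "tvec" (3), from world to camera coordinates, as OpenCV has them; the wrist camera has in their place "hand_eye" (4x4, takes a point from camera to tool coordinates, whose origin is the TCP and whose axes are the tool frame's). Camera axes: x right, y down, z forward; pixel columns grow to the right and rows downward; lengths in m; the calibration is good to about 2 mm. A picture is of the moment at which its call begins: read the wrist's pose just before it. There is no depth.
- ctrl.close_job(): hands the job in, once; it reports no verdict.
Trained networks look in a picture, given as the dict that the camera call returned (one of the last four; its "shot" number tells which), for a name from the list of things; names that differ only in an ending like _2 or _b are one class to them, and where a whole thing is asked for, a point or a joint stands for the part that bears it (a point fixed in the world has none). Each returns a list of dicts, best first, with "confidence" (0 to 1); they miss things now and then, are a little off and sometimes report something else, mostly with a low value. They report only what shows in the picture. A call takes as long as a camera call. They do not tell look-alikes from the thing itself.
- ctrl.search_frame(picture, label): "centre" ([x, y, z] in m, in world coordinates, good to about 4 mm: the middle of the surface that is visible of it).
- ctrl.outline_of(picture, label): "pixels" (480x640 bool, what is visible of it).
The state is a dict: "clock": time; "joint_pos": joint angles; "qvel": joint speeds; "tau": joint torques, N m; "tool_pos": TCP position; "orientation": TCP orientation; "force": force on the tool from outside, world axes, zero at the start; "moment": the same for the moment, N m; "opening": finger opening in m.
Only numpy, scipy, OpenCV 4.12 (cv2) and the standard library are available. Lean on these libraries where they do the work, as an engineer would, in place of code of your own. Each camera call takes 0.05 s, during which the arm holds its last target. There are 200 camera calls.

## Working session

There is one attempt and no reset: what is moved stays moved. The work goes in short steps, Python scripts to look and compute and a tool call to move; the robot and the scene stay as the last step left them, time stands still between calls to the robot, and variables do not carry over. Pictures are saved under pics/ and viewed, about 8 in all and at most 12, crops included, and the job is handed in when it is done.

Besides the shell and the picture viewer there is one more tool, called after "Call:" by a JSON object that holds its "name" and its "arguments", one argument or row to a line. carry_out: Moves the arm, as the interface text tells. Its arguments: {"type":"object","properties":{"increments":{"type":"array"}},"required":["increments"]}

```bash
mkdir -p pics; ls
cat > h.py <<'E'
import numpy as np, cv2
from plant import ctrl
def P(s): return s["intrinsics"], cv2.Rodrigues(np.array(s["rvec"],float))[0], np.array(s["tvec"],float).reshape(3)
def ray(s,uv,z):
    K,R,t=P(s); d=R.T@np.linalg.inv(K)@np.array([uv[0],uv[1],1.]); o=-R.T@t
    return o+d*(z-o[2])/d[2]
def proj(s,X):
    K,R,t=P(s); p=(K@(R@np.array(X,float).reshape(-1,3).T+t[:,None])).T; return p[:,:2]/p[:,2:]
E
python3 - <<'E'
from h import *
print(ctrl.get_obs())
for n in ["top","side"]:
    s=ctrl.snapshot(n); cv2.imwrite(f"pics/{n}0.png",s["pixels"])
    for l in ["stray","oblong","square","disc","tray_left","tray_middle","tray_right","unit_left_drawer0_handle","unit_middle_drawer0_handle","unit_right_drawer0_handle","tumbler","spray","lens_tin","gauge_block"]:
        for r in ctrl.search_frame(s,l)[:4]:
            print(n,l,round(r["confidence"],2),np.round(r["centre"],3),proj(s,r["centre"]).round()[0])
E
```

```text
pics
{'clock': 0.0, 'joint_pos': array([ 8.80706300e+01,  2.05935240e+01,  6.32697088e-01, -1.81041416e-02,
       -7.01355301e+01, -1.65079325e+01]), 'qvel': array([-0.0174689 , -0.02455379,  0.05266389,  0.01086043, -0.01609888,
        0.010559  ]), 'tau': array([-9.23747939e-04, -5.82714558e+01,  2.93051273e+01,  6.99724853e+00,
        6.86983185e-03, -1.68769852e-04]), 'tool_pos': array([0.21335167, 0.63987737, 0.22559727]), 'orientation': array([-1.79988935e+02, -9.72212831e-02, -1.08443478e+02]), 'force': array([-0.86439573, -0.59826153,  0.34271453]), 'moment': array([-0.01495556, -0.01323597, -0.00243782]), 'opening': 0.08755204231076343}
top stray 0.78 [0.395 0.257 0.025] [259. 290.]
top stray 0.68 [0.47  0.358 0.027] [223. 253.]
top stray 0.65 [0.569 0.335 0.021] [240. 215.]
top stray 0.24 [ 0.597 -0.306  0.06 ] [511. 238.]
top oblong 0.98 [ 0.593 -0.104  0.056] [424. 227.]
top oblong 0.91 [ 0.434 -0.12   0.023] [421. 297.]
top square 0.77 [ 0.596 -0.307  0.06 ] [511. 238.]
top disc 0.68 [0.588 0.096 0.057] [339. 218.]
top tray_left 0.61 [0.723 0.385 0.06 ] [229. 147.]
to
[... 1294 characters left out ...]
. 356.]
side tray_right 0.27 [0.306 0.329 0.025] [207. 262.]
side unit_left_drawer0_handle 0.65 [0.566 0.066 0.067] [354. 261.]
side unit_middle_drawer0_handle 0.88 [ 0.585 -0.141  0.062] [422. 301.]
side unit_right_drawer0_handle 0.6 [ 0.587 -0.354  0.056] [503. 357.]
side unit_right_drawer0_handle 0.46 [ 0.583 -0.144  0.064] [423. 301.]
side tumbler 0.96 [0.702 0.355 0.068] [328. 203.]
side tumbler 0.69 [ 0.597 -0.112  0.05 ] [416. 298.]
side tumbler 0.65 [ 0.594 -0.311  0.059] [487. 342.]
side spray 0.59 [0.557 0.519 0.089] [254. 189.]
side spray 0.58 [ 0.584 -0.143  0.063] [422. 301.]
side lens_tin 0.89 [0.444 0.507 0.022] [223. 221.]
side gauge_block 0.82 [0.308 0.329 0.028] [207. 261.]
```

Run:
```python
import cv2
a=cv2.imread("pics/top0.png")[110:350,130:570]; cv2.imwrite("pics/v1.png",cv2.resize(a,None,fx=1.8,fy=1.8,interpolation=cv2.INTER_CUBIC))
```

```text
(no output)
```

View pics/v1.png

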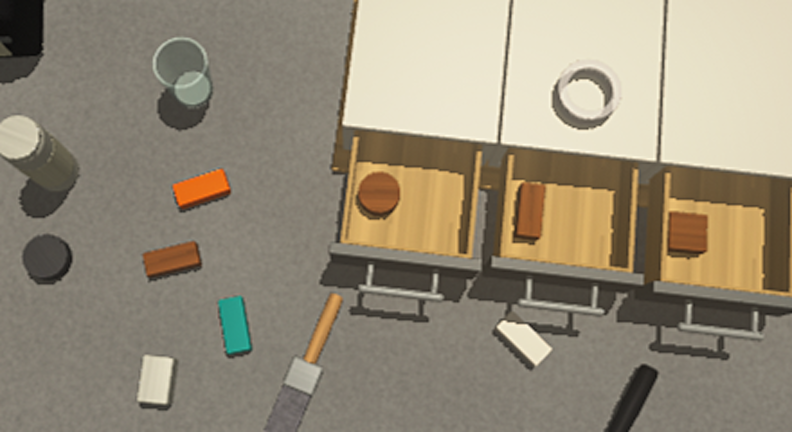

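View pics/side0.png

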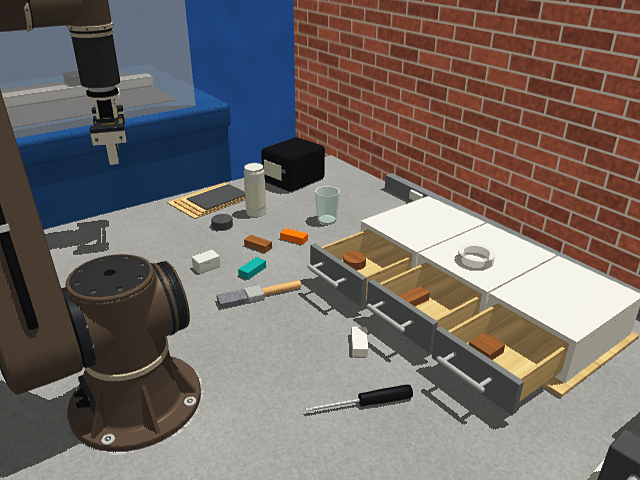

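Run:
```python
from h import *
s=ctrl.snapshot("top")
for l,z in [("stray",.022),("oblong",.057)]:
    for r in ctrl.outline_of(s,l)[:5]:
        m=r["pixels"]; v,u=np.nonzero(m); col=s["pixels"][m].mean(0).round()
        pts=np.array([ray(s,(a,b),z)[:2] for a,b in zip(u,v)],np.float32)*1000
        print(l,round(r["confidence"],2),u.mean().round(),v.mean().round(),col,cv2.minAreaRect(pts))
for l in ["unit_middle_drawer0_handle"]:
    for r in ctrl.outline_of(s,l)[:3]:
        m=r["pixels"]; v,u=np.nonzero(m); print(l,r["confidence"],m.sum(),u.min(),u.max(),v.min(),v.max())
# cabinet edge yaw
a,b=ray(s,(322,180),.113),ray(s,(570,209),.113); d=b-a; print(a,b,np.degrees(np.arctan2(d[1],d[0]))+90)
print("cam",-P(s)[1].T@P(s)[2])
c=s["pixels"][180:290,395:495]; c=cv2.resize(c,None,fx=6,fy=5.4,interpolation=cv2.INTER_CUBIC)
c=cv2.resize(s["pixels"][180:280,395:495],(600,600),interpolation=cv2.INTER_CUBIC)
cv2.imwrite("pics/v3.png",c)
```

```text
stray 0.95 260.0 290.0 [132. 149.  43.] ((396.7537536621094, 256.3297424316406), (72.94300079345703, 34.65144729614258), 20.39885902404785)
stray 0.8 241.0 214.0 [ 26. 102. 217.] ((570.101318359375, 333.34075927734375), (36.049461364746094, 70.32767486572266), 27.621538162231445)
stray 0.63 225.0 253.0 [ 48.  82. 132.] ((470.6007080078125, 354.87945556640625), (36.87338638305664, 73.85338592529297), 22.670345306396484)
oblong 0.68 423.0 227.0 [ 47.  86. 137.] ((593.7520751953125, -101.2130355834961), (77.0571060180664, 37.35887908935547), 5.654419898986816)
oblong 0.63 420.0 298.0 [171. 194. 202.] ((428.3851318359375, -110.6291275024414), (70.50487518310547, 32.76708221435547), 52.36323547363281)
oblong 0.41 445.0 235.0 [ 82. 123. 148.] ((574.1373901367188, -152.66793823242188), (209.08346557617188, 200.84072875976562), 1.3425734043121338)
unit_middle_drawer0_handle 0.77 5770 398 486 192 285
[0.65434781 0.14639677 0.113     ] [ 0.66728422 -0.41231133  0.113     ] 1.326398403597878
cam [0.31099542 0.08828042 1.11577967]
```

View pics/v3.png

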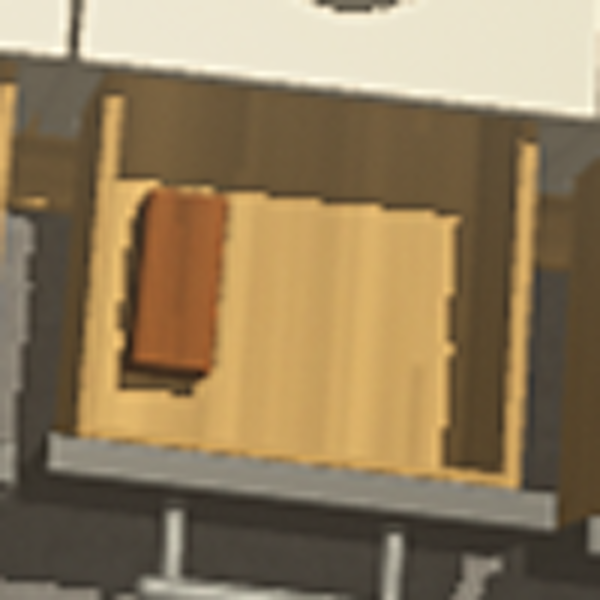

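Stray candidates in the top view are brown (225,253), orange (241,214) and turquoise (260,290). Only the brown one is plain hardwood. For the oblong, the candidates are the brown one in the middle drawer (423,227) and the white one on the table (420,298), so the middle drawer is the target. The last crop shows the oblong against the +y side, with free floor to its right. I'll hover over the brown stray and check it from close by.

Call:
{"name": "carry_out", "arguments": {
  "increments": [
    [0,0,-49,257,-283,0,0],
    [0,0,-49,257,-283,0,0],
    [0,0,-49,257,-283,0,0],
    [0,0,-49,257,-283,0,0],
    [0,0,-49,257,-283,0,0],
    [0,0,-49,257,-283,0,0],
    [0,0,-49,257,-283,0,0],
    [0,0,-49,257,-283,0,0],
    [0,0,-49,257,-283,0,0]
  ]
}}

```text
clock: 2.82
tool_pos: [0.4699, 0.3582, 0.2266]
orientation: [180.0, 0.0, -157.4]
force: [0.8, -0.1, -0.6]
opening: 0.0877
```

```bash
cat >> h.py <<'E'
from scipy.spatial.transform import Rotation as Ro
def wrist():
    o=ctrl.get_obs(); s=ctrl.snapshot("wrist"); T=np.eye(4); T[:3,:3]=Ro.from_euler("xyz",o["orientation"],degrees=True).as_matrix(); T[:3,3]=o["tool_pos"]
    W=np.linalg.inv(T@np.array(s["hand_eye"])); s["rvec"]=cv2.Rodrigues(W[:3,:3])[0]; s["tvec"]=W[:3,3]; return s,o
E
python3 - <<'E'
from h import *
s,o=wrist(); print(o["tool_pos"],o["orientation"],o["clock"]); print("cam",-P(s)[1].T@P(s)[2])
for r in ctrl.outline_of(s,"stray")[:4]:
    m=r["pixels"]; v,u=np.nonzero(m); col=s["pixels"][m].mean(0).round()
    pts=np.array([ray(s,(a,b),.022)[:2] for a,b in zip(u,v)],np.float32)*1000
    print(round(r["confidence"],2),u.mean().round(),v.mean().round(),col,cv2.minAreaRect(pts))
cv2.imwrite("pics/w1.png",s["pixels"])
t=ctrl.snapshot("top")
c=lambda u,v,z: ray(t,(395+u/6,180+v/6),z)
z=.099
a,b=c(48,470,z),c(557,528,z); d=b-a; print("outer",a,b,(a+b)/2,np.degrees(np.arctan2(d[1],d[0]))+90,np.linalg.norm(d))
print("cab",c(0,52,.113),c(590,118,.113))
print("walltops left inner",c(125,97,.091),c(93,430,.091)," right inner",c(520,143,.091),c(502,480,.091))
print("oblong top corners",[c(u,v,.057)[:2].round(4) for u,v in[(152,188),(228,195),(208,375),(133,363)]])
E
```

```text
[0.4698972  0.35820083 0.22655948] [ 1.79989558e+02  2.00452536e-03 -1.57378931e+02] 2.825
cam [0.50207512 0.28201812 0.38515935]
0.85 318.0 197.0 [ 49.  77. 114.] ((471.35101318359375, 356.47314453125), (32.1080436706543, 74.5487289428711), 21.87259864807129)
0.82 219.0 130.0 [ 36. 104. 197.] ((571.1209106445312, 335.6019592285156), (35.19209289550781, 71.66529846191406), 27.507410049438477)
0.7 442.0 128.0 [119. 128.  33.] ((398.41748046875, 260.46124267578125), (74.99177551269531, 31.921829223632812), 19.639263153076172)
outer [ 0.5047843  -0.05710024  0.099     ] [ 0.51036779 -0.24484315  0.099     ] [ 0.50757605 -0.1509717   0.099     ] 1.7034802980633117 0.1878259146021976
cab [ 0.6578843  -0.01958084  0.113     ] [ 0.66418064 -0.24104915  0.113     ]
walltops left inner [ 0.65451283 -0.07138665  0.091     ] [ 0.52379176 -0.07319937  0.091     ]  right inner [ 0.65812969 -0.22253462  0.091     ] [ 0.52699436 -0.2258726   0.091     ]
oblong top corners [array([ 0.6304, -0.0911]), array([ 0.6318, -0.1209]), array([ 0.5588, -0.1203]), array([ 0.5594, -0.0911])]
```

View pics/w1.png

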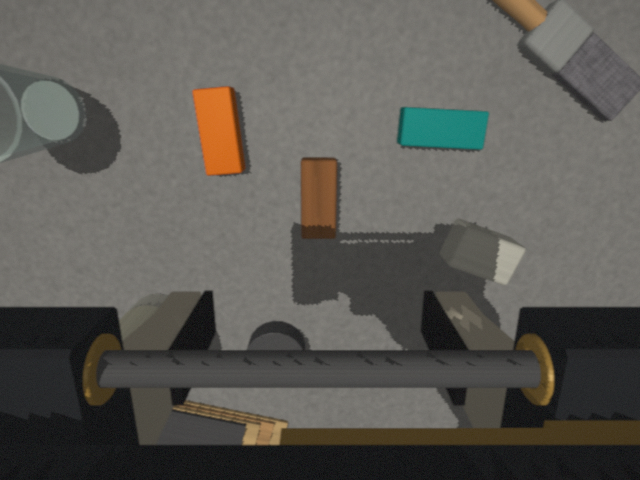

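The wrist view confirms the plain brown stray at (318,197), lined up with the jaws. Orange is at (219,130), close beside one finger, so I'll go down half closed.

Call:
{"name": "carry_out", "arguments": {
  "increments": [
    [0,0,-0.5,1,-1,-100,0.4],
    [0,0,-0.5,1,-1,-150,0.4],
    [0,0,-0.5,1,-1,-190,0.4],
    [0,0,-0.5,1,-1,-212,0.4],
    [0,0,-0.5,1,-1,-222,0.4],
    [0,0,-0.5,1,-1,-222,0.4],
    [0,0,-0.5,1,-1,-222,0.4]
  ]
}}

```text
clock: 3.85
tool_pos: [0.4721, 0.3574, 0.0061]
orientation: [179.9, 0.1, -157.9]
force: [0.4, 0.1, -0.7]
opening: 0.0528
```

Call:
{"name": "carry_out", "arguments": {
  "increments": [
    [0,0,0,0,0,0,1],
    [0,0,0,0,0,0,1],
    [0,0,0,0,0,0,1],
    [0,0,0,0,0,0,1],
    [0,0,0,0,0,0,1],
    [0,0,0,0,0,30,1],
    [0,0,0,0,0,80,1],
    [0,0,0,0,0,130,1],
    [0,0,0,0,0,180,1],
    [0,0,0,0,0,180,1]
  ]
}}

```text
clock: 5.1
tool_pos: [0.4732, 0.3581, 0.1892]
orientation: [179.8, 0.4, -157.9]
force: [0.9, 0.5, -0.6]
opening: 0.0318
```

Gripped: the opening reads 31.8 mm. I'll carry it over the free half of the middle drawer.

Call:
{"name": "carry_out", "arguments": {
  "increments": [
    [0,0,-111,112,-530,0,1],
    [0,0,-111,112,-530,0,1],
    [0,0,-111,112,-530,0,1],
    [0,0,-111,112,-530,0,1],
    [0,0,-111,112,-530,0,1],
    [0,0,-111,112,-530,0,1],
    [0,0,-111,112,-530,0,1],
    [0,0,-111,112,-530,0,1],
    [0,0,-111,112,-530,0,1],
    [0,0,-111,112,-530,0,1],
    [0,0,-111,112,-530,0,1],
    [0,0,-111,112,-530,0,1],
    [0,0,-111,112,-530,0,1],
    [0,0,-111,112,-530,0,1]
  ]
}}

```text
clock: 6.85
tool_pos: [0.5835, -0.1734, 0.1844]
orientation: [-180.0, -0.0, 91.1]
force: [-1.0, -0.6, 0.4]
opening: 0.0312
```

Run:
```python
from h import *
s,o=wrist(); print(o["tool_pos"],o["orientation"],o["clock"]); print("cam",-P(s)[1].T@P(s)[2])
im=s["pixels"].copy()
# overlay drawer model
yaw=np.radians(1.3); x0,y0,z0=.5286,-.1505,.035
def W(x,y,z): return [x0+x*np.cos(yaw)-y*np.sin(yaw), y0+x*np.sin(yaw)+y*np.cos(yaw), z0+z]
for pts,c in [([(0,.076,.056),(.135,.076,.056),(.135,-.076,.056),(0,-.076,.056)],(0,255,0)),([(0,.076,0),(.135,.076,0),(.135,-.076,0),(0,-.076,0)],(255,0,0)),([(-.021,.095,.064),(-.021,-.095,.064)],(0,0,255))]:
    q=proj(s,[W(*p) for p in pts]); cv2.polylines(im,[q.round().astype(int).reshape(-1,1,2)],True,c,1)
for r in ctrl.outline_of(s,"oblong")[:3]:
    m=r["pixels"]; v,u=np.nonzero(m); pts=np.array([ray(s,(a,b),.057)[:2] for a,b in zip(u,v)],np.float32)*1000
    print(round(r["confidence"],2),u.mean().round(),v.mean().round(),cv2.minAreaRect(pts))
cv2.imwrite("pics/w2.png",im)
```

```text
[ 0.58345196 -0.17342977  0.18439136] [-1.79989569e+02 -3.32265530e-03  9.11314893e+01] 6.85
cam [ 0.49990805 -0.17407099  0.34302169]
0.88 408.0 19.0 ((451.2681579589844, -123.0543441772461), (24.52530860900879, 62.10199737548828), 1.1491013765335083)
0.84 410.0 240.0 ((594.28662109375, -105.49057006835938), (74.82331848144531, 35.521240234375), 1.1253929138183594)
```

View pics/w2.png

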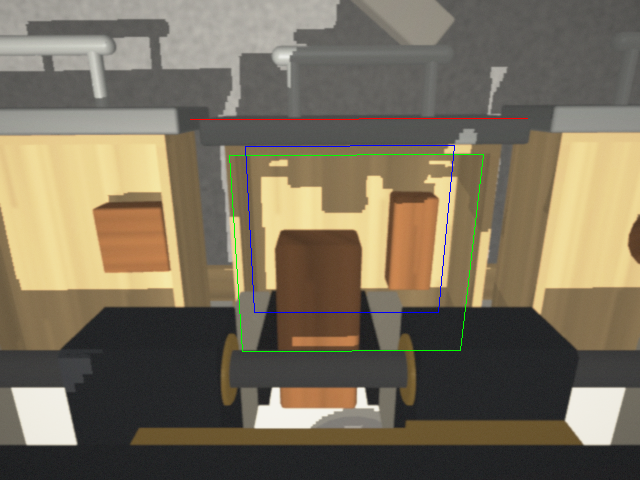

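The model overlay fits to about 3 mm: the panel edge is at row 118 and the oblong at (410,240). The stray hangs over free floor at column 319. Lowering now.

Call:
{"name": "carry_out", "arguments": {
  "increments": [
    [0,0,0,1,1,-50,1],
    [0,0,0,1,1,-90,1],
    [0,0,0,1,1,-120,1],
    [0,0,0,1,1,-132,1],
    [0,0,0,1,1,-138,1],
    [0,0,0,1,1,-138,1],
    [0,0,0,1,1,-138,1]
  ]
}}

```text
clock: 7.82
tool_pos: [0.5853, -0.1727, 0.0477]
orientation: [179.9, 0.0, 91.1]
force: [0.4, -0.6, -0.8]
opening: 0.032
```

Call:
{"name": "carry_out", "arguments": {
  "increments": [
    [0,0,0,0,0,-2,1],
    [0,0,0,0,0,-3,1],
    [0,0,0,0,0,-3,1]
  ]
}}

```text
clock: 8.2
tool_pos: [0.5844, -0.1727, 0.0436]
orientation: [-180.0, 0.0, 91.1]
force: [0.2, 0.3, 0.5]
opening: 0.0315
```

Call:
{"name": "carry_out", "arguments": {
  "increments": [
    [0,0,0,0,0,-1,1],
    [0,0,0,0,0,-1.5,1],
    [0,0,0,0,0,-1.5,1]
  ]
}}

```text
clock: 8.57
tool_pos: [0.5845, -0.1727, 0.042]
orientation: [-180.0, 0.0, 91.1]
force: [-0.7, 0.1, -1.1]
opening: 0.032
```

Call:
{"name": "carry_out", "arguments": {
  "increments": [
    [0,0,0,0,0,-1,1],
    [0,0,0,0,0,-1.5,1],
    [0,0,0,0,0,-1.5,1]
  ]
}}

```text
clock: 8.95
tool_pos: [0.5845, -0.1727, 0.0405]
orientation: [-180.0, -0.0, 91.1]
force: [-0.3, -0.3, -0.6]
opening: 0.0315
```

Call:
{"name": "carry_out", "arguments": {
  "increments": [
    [0,0,0,0,0,-1,1],
    [0,0,0,0,0,-1.5,1],
    [0,0,0,0,0,-1.5,1]
  ]
}}

```text
clock: 9.32
tool_pos: [0.5845, -0.1727, 0.0391]
orientation: [180.0, 0.0, 91.1]
force: [-0.4, -0.1, 0.8]
opening: 0.0321
```

Call:
{"name": "carry_out", "arguments": {
  "increments": [
    [0,0,0,0,0,-1,1],
    [0,0,0,0,0,-1.5,1],
    [0,0,0,0,0,-1.5,1]
  ]
}}

```text
clock: 9.7
tool_pos: [0.586, -0.1726, 0.0391]
orientation: [179.8, 0.0, 91.1]
force: [-0.1, 1.9, 8.2]
opening: 0.0317
```

That's 8 N of contact, so it's on the floor. Release and rise.

Call:
{"name": "carry_out", "arguments": {
  "increments": [
    [0,0,0,0,0,1,0.5],
    [0,0,0,0,0,1,0.5],
    [0,0,0,0,0,1,0.5],
    [0,0,0,0,0,1,0.5],
    [0,0,0,0,0,20,0.5],
    [0,0,0,0,0,60,0.5],
    [0,0,0,0,0,110,0.5],
    [0,0,0,0,0,160,0.5],
    [0,0,0,0,0,180,0.5],
    [0,0,0,0,0,180,0.5]
  ]
}}

```text
clock: 10.95
tool_pos: [0.5853, -0.1728, 0.2195]
orientation: [179.8, 0.0, 91.1]
force: [-0.5, 0.4, -1.3]
opening: 0.0439
```

Run:
```python
from h import *
s,o=wrist(); print(o["tool_pos"],o["opening"],o["clock"])
for r in ctrl.outline_of(s,"oblong")[:4]:
    m=r["pixels"]; v,u=np.nonzero(m); pts=np.array([ray(s,(a,b),.055)[:2] for a,b in zip(u,v)],np.float32)*1000
    print(round(r["confidence"],2),u.mean().round(),v.mean().round(),cv2.minAreaRect(pts))
for r in ctrl.search_frame(s,"unit_middle_drawer0_handle"): print(r)
# handle bar end points from w2 picture style
cv2.imwrite("pics/w3.png",s["pixels"])
```

```text
[ 0.58533715 -0.17275504  0.21950053] 0.04393452378094623 10.95
0.78 401.0 225.0 ((597.0467529296875, -104.60516357421875), (74.34907531738281, 34.5514030456543), 1.0704224109649658)
0.77 396.0 21.0 ((441.88531494140625, -123.57601928710938), (63.269195556640625, 32.43370819091797), 52.49028396606445)
{'centre': [0.5648, -0.144, 0.0355], 'confidence': 0.62}
```

View pics/w3.png

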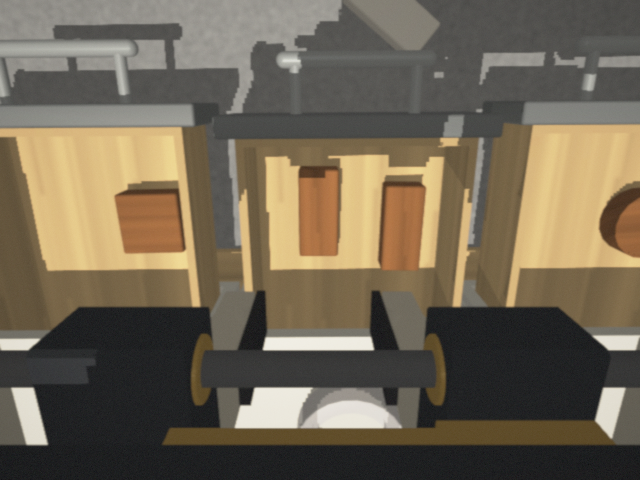

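The stray lies flat at (320,210), released and beside the oblong at (402,225). Next I close the fingers, go in front of the middle handle and push.

Call:
{"name": "carry_out", "arguments": {
  "increments": [
    [0,0,0,-60,8,0,1],
    [0,0,0,-120,16,0,1],
    [0,0,0,-170,24,0,1],
    [0,0,0,-170,24,0,1],
    [0,0,0,-170,24,-50,1],
    [0,0,0,-170,24,-100,1],
    [0,0,0,-170,24,-140,1],
    [0,0,0,-170,24,-164,1],
    [0,0,0,-170,24,-164,1]
  ]
}}

```text
clock: 12.22
tool_pos: [0.4128, -0.1489, 0.0513]
orientation: [-179.7, 0.0, 91.1]
force: [0.3, -0.9, -0.1]
opening: 0.0003
```

Call:
{"name": "carry_out", "arguments": {
  "increments": [
    [0,0,0,15,0,0,1],
    [0,0,0,30,0,0,1],
    [0,0,0,40,0,0,1],
    [0,0,0,48,0,0,1],
    [0,0,0,56,0,0,1],
    [0,0,0,64,0,0,1],
    [0,0,0,72,0,0,1],
    [0,0,0,80,0,0,1],
    [0,0,0,80,0,0,1]
  ]
}}

```text
clock: 13.35
tool_pos: [0.4955, -0.1487, 0.0536]
orientation: [179.9, 0.0, 91.1]
force: [-0.2, -0.4, -0.5]
opening: 0.0004
```

Call:
{"name": "carry_out", "arguments": {
  "increments": [
    [0,0,0,8,0,0,1],
    [0,0,0,16,0,0,1]
  ]
}}

```text
clock: 13.6
tool_pos: [0.5107, -0.1486, 0.0535]
orientation: [-180.0, -0.0, 91.1]
force: [-1.6, 0.8, 0.3]
opening: 0.0007
```

Run:
```python
from h import *
s=ctrl.snapshot("side"); cv2.imwrite("pics/s2.png",cv2.resize(s["pixels"][170:420,250:570],(768,600),interpolation=cv2.INTER_CUBIC))
```

```text
(no output)
```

View pics/s2.png

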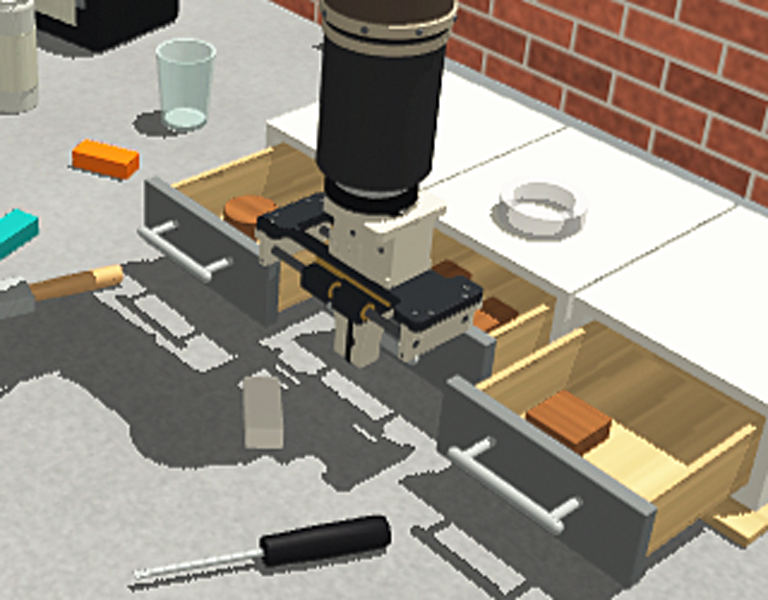

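The drawer is moving in, with both blanks inside and the neighbours untouched. Continuing.

Call:
{"name": "carry_out", "arguments": {
  "increments": [
    [0,0,0,8,0,0,1],
    [0,0,0,16,0,0,1],
    [0,0,0,24,0,0,1],
    [0,0,0,32,0,0,1],
    [0,0,0,40,0,0,1],
    [0,0,0,48,0,0,1],
    [0,0,0,56,0,0,1],
    [0,0,0,63,0,0,1],
    [0,0,0,69,0,0,1],
    [0,0,0,73,0,0,1],
    [0,0,0,76,0,0,1],
    [0,0,0,78,0,0,1]
  ]
}}

```text
clock: 15.15
tool_pos: [0.5886, -0.1487, 0.0536]
orientation: [-180.0, -0.0, 91.1]
force: [-0.7, 0.9, -0.1]
opening: 0.0007
```

Call:
{"name": "carry_out", "arguments": {
  "increments": [
    [0,0,0,2,0,0,1],
    [0,0,0,4,0,0,1],
    [0,0,0,5,0,0,1]
  ]
}}

```text
clock: 15.52
tool_pos: [0.5936, -0.1487, 0.0536]
orientation: [180.0, 0.0, 91.1]
force: [-1.3, 0.8, 0.0]
opening: 0.0005
```

Call:
{"name": "carry_out", "arguments": {
  "increments": [
    [0,0,0,2,0,0,1],
    [0,0,0,3,0,0,1]
  ]
}}

```text
clock: 15.78
tool_pos: [0.5966, -0.1487, 0.0536]
orientation: [180.0, -0.0, 91.1]
force: [-0.6, 1.3, 1.0]
opening: 0.0004
```

Call:
{"name": "carry_out", "arguments": {
  "increments": [
    [0,0,0,2,0,0,1],
    [0,0,0,3,0,0,1]
  ]
}}

```text
clock: 16.02
tool_pos: [0.597, -0.1488, 0.0533]
orientation: [-179.7, -0.0, 91.0]
force: [-11.2, 2.5, 8.2]
opening: 0.0005
```

Call:
{"name": "carry_out", "arguments": {
  "increments": [
    [0,0,0,1,0,0,1],
    [0,0,0,2,0,0,1]
  ]
}}

```text
clock: 16.27
tool_pos: [0.5969, -0.1488, 0.0531]
orientation: [-179.5, -0.0, 91.0]
force: [-16.2, 3.3, 12.7]
opening: 0.0006
```

The drawer hit its stop, with force rising to 16 N and no further motion. Backing off, rising and checking.

Call:
{"name": "carry_out", "arguments": {
  "increments": [
    [0,0,0,-10,0,0,1],
    [0,0,0,-50,0,0,1],
    [0,0,0,-90,0,0,1],
    [0,0,0,-130,0,0,1],
    [0,0,0,-130,0,60,1],
    [0,0,0,-130,0,120,1],
    [0,0,0,-130,0,180,1],
    [0,0,0,-130,60,200,1],
    [0,0,0,-130,120,200,1],
    [0,0,0,-130,180,200,1],
    [0,0,0,-130,240,200,1],
    [0,0,0,-130,300,200,1],
    [0,0,0,-130,360,200,1],
    [0,0,0,-130,360,200,1]
  ]
}}

```text
clock: 18.02
tool_pos: [0.4717, 0.215, 0.2534]
orientation: [179.9, -0.1, 91.3]
force: [0.3, -0.4, 0.8]
opening: 0.0005
```

Run:
```python
from h import *
s=ctrl.snapshot("side"); t=ctrl.snapshot("top"); print(ctrl.get_obs()["tool_pos"],ctrl.get_obs()["force"])
a=cv2.resize(s["pixels"][150:450,200:600],(800,600)); cv2.imwrite("pics/s3.png",a)
cv2.imwrite("pics/t3.png",cv2.resize(t["pixels"][110:350,130:570],None,fx=1.8,fy=1.8,interpolation=cv2.INTER_CUBIC))
```

```text
[0.47142826 0.21194747 0.25345934] [-0.13230834 -0.34542942  0.30500159]
```

View pics/s3.png

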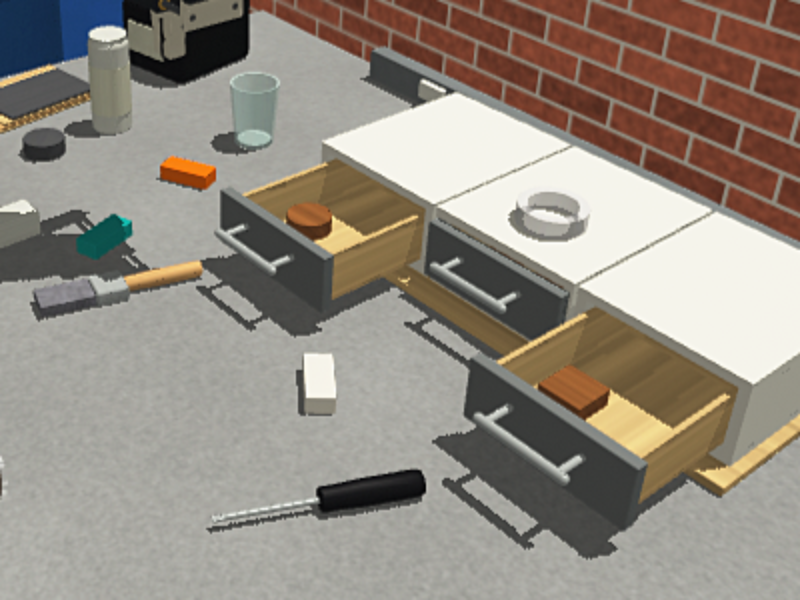

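View pics/t3.png

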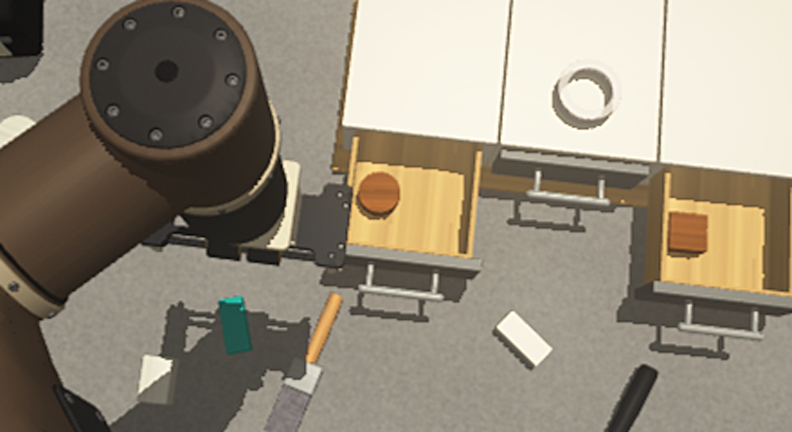

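The middle drawer is shut against its stop. Everything else visible is where it was: the side drawers, disc, square, tape, brush, screwdriver, tumbler and spray can. Handing in.

```bash
python3 -c "
from plant import ctrl
print(ctrl.get_obs()['clock'],ctrl.close_job())"
```

```text
the job is handed in; nothing more can be done
18.125 None
```

I put the brown stray blank in the middle drawer beside the oblong, pushed that drawer shut and handed the job in at 18.1 s.

- **Placing:** after release, the wrist picture showed the stray lying flat on the free floor beside the oblong.
- **Shutting:** the drawer stopped moving under a 16 N push. The last side and top pictures show it closed, and I moved the arm clear before handing in.
- **Rest of the scene:** the left and right drawers, the disc and square, and the bystanders in view looked unmoved.
- **Not checked:** I could not see the two blanks once the drawer was shut. I pushed it slowly, at about 65 mm/s or less, so they should not have shifted. The last top picture had the arm over part of the left side of the table. The gauge block does not show clearly in either final picture, but the arm never came down near it.

No check failed. Estimates differed only by a few millimetres: the drawer floor was about 2 mm lower than I had estimated, and the overlay of the drawer on the wrist picture was about 3 mm off in y.

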